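Feel out the sensor end of a dry-bath tube block and seat it

TASK

Fit the aluminium tube block into the well of the dry-bath heater. Under the block, at one end only, is a pocket that has to go over the spring-loaded sensor standing in the well, and nothing on the outside shows which end that is: lower the block gently and feel whether the sensor enters or meets solid metal, never force the sensor down, and turn the block end for end if it is the wrong way round. Keep hold of it until it sits fully home, flat on the floor of the well, then let go, and leave the other things on the bench where they are.

Things in the scene. Friction and masses are not known exactly. Their poses are not given: they have to be found in the camera images.
- block_mid (a point): Centre, half-way up, of the loose aluminium tube block: 90 mm long (its x), 46 mm wide (its y), 75 mm tall (its z, up), 0.55 to 0.8 kg, eight 14 mm tube holes in its top in two rows of four. It stands on the bench; grip it across its 46 mm width, in its top 35 mm, so that the fingers stay clear of the heater's rim when it is home.
- block: The same block, origin at the centre of its underside. Underneath is a pocket 21 mm long (x), 20 mm wide, 22 mm deep, on the long centre line, centred 28 mm from the middle, at ONE end only, +x or -x as it happens; the other end is solid. Nothing on top or sides shows which, and these axes do not tell.
- heater: The fixed dry-bath heater, origin on the bench under the well's centre, x towards its control panel, z up. White housing, 144 mm wide (y), flat top (the rim of the well) 85 mm above the bench, reaching 78 mm to -x and 75 mm to +x of the well's centre; then the panel slopes down to 40 mm height at 138 mm.
- well (a point): Centre of the floor of the rectangular well in the heater's top, 47 mm above the bench; axes as the heater's. The well is 95 mm long (x), 51 mm wide (y), 2.5 mm clear of the block on each side, and 38 mm deep, its mouth chamfered 4 mm. When home the block stands flat on this floor, long sides along x, 37 mm proud of the rim.
- sensor_tip (a point): Top of the brass temperature sensor, a round pin 8 mm in diameter that stands 18 mm above the well's floor, on the well's long centre line, 28 mm from its centre towards the control panel (+x).
- sensor (a joint): How far (m) the sensor is pressed down: 0 when free, a spring of 2 N per mm from the first touch, a solid stop at 10 mm (20 N). It is damaged when pressed more than 8 mm (16 N). With the pocket over it, it is not touched at all.
- mortar: Bystander, loose: white porcelain mortar, 124 mm across, 65 mm tall, with its pestle leaning out to about 120 mm. Origin at the centre of its underside.
- small_mortar: Bystander, loose: smaller porcelain mortar, 96 mm across, 50 mm tall, with its pestle. Origin at the centre of its underside.
- petri_tablets: Bystander, loose: glass Petri dish, 90 mm across, 14 mm tall, with white tablets. Origin at the centre of its underside.
- petri_powder: Bystander, loose: glass Petri dish, 90 mm across, 14 mm tall, with white powder. Origin at the centre of its underside.
- cylinder: Bystander, loose: glass measuring cylinder on a blue foot 72 mm across, 220 mm tall. Origin at the centre of its underside.
- tube_rack: Bystander, loose: blue tube rack, 75 x 155 mm, 97 mm tall with its tubes. Origin at the centre of its underside.
- reagent: Bystander, loose: amber reagent jar with a blue cap, 72 mm across, 150 mm tall. Origin at the centre of its underside.
Not all that is in view belongs to the job. Of the things that look like the block, the middle-sized one is meant.

How it is judged:
By the outcome, as a careful person would: the job done as asked, in the order asked, and still so for the second after the job is handed in, with the robot touching nothing.
It also fails if it takes over 56 s, if anything falls off the work surface, if the arm or the gripper's body presses on something with over 40 N, if the wrist force passes 120 N, or if a joint passes its speed limit or range.

ROBOT

A 6-joint arm with a two-finger parallel gripper is mounted at the origin on the work surface. World frame = base frame: x ahead of the robot, y to its left, z up, the work surface at z = 0. Lengths are in mm, angles in rad, forces in N, time in s.
With the tool pointing down it reaches from about 275 to 850 mm from the base axis. Payload 5.2 kg.
Tool frame: the origin (TCP) lies on the front face of the gripper's body, between the roots of the fingers; the fingertips stand 73 mm ahead of it and the grasp point (between the pads) lies 54 mm ahead of it; z points along the fingers, y is the line along which they close (so a half turn about z gives the same grasp; the last joint's range is limited). The gripper opens to 85 mm and grips with 20 to 120 N. Pads are 22 mm wide; open, the fingers measure 114 mm over their backs; the gripper's body (76 mm by 85 mm) begins 54 mm behind the grasp point. The pads swing forward as they close: fully open they stand 13 mm farther back than shut.
Start: joints at [-1.361, 0.259, 1.535, -0, 1.348, -0.203], TCP at [220.667, -503.797, 303.91] pointing down, gripper open.
Joint ranges: [-3.14, 3.14], [-0.91, 2.08], [0.19, 2.58], [-1.22, 4.36], [0.22, 2.71], [-3.12, 3.12]. Speed limits (rad/s): [2.57, 2.57, 3.14, 3.14, 3.14, 3.14].

INTERFACE

Orientations are given as a 3x3 rotation matrix whose columns are the frame's x, y, z axes.
In Python, from workcell import bot, cams, finish_job gives the robot as it stands. The module is installed in compiled form; this text tells all that it offers.
- The arm moves only by the tool servo_tool, never from a script. Its argument "rows" is a list of rows, each an object with "jaw": the closure, from -1 (fully open) to 1 (shut), so that 0 is half open; "xyz": the shift along the world's x, y, z as a fraction of full scale, a list of three; "yaw": the turn about the world's z as a fraction of full scale. A call has exactly 8 rows; each row shifts and turns the commanded pose from where the row before left it; what a row does not reach is not made up. Full scale, the value 1, is 0.15 m for a shift and pi rad for a turn. A row lasts 1/8 s, in which the tool goes at most 62.5 mm and 10.7 degrees, less where a joint would pass 70% of its speed; a pose out of reach is approached as far as the arm can. A call with a number of a shift or a turn outside -1 to 1 is refused whole. A call with a gripper value outside its range is refused whole. The fingers move at their own pace and stop on an object; "grip_force" is the grip in N (left out, the last holds). Time passes only in rows, so rows that do not move let the fingers close, or fill a call up. It gives the time, the measured TCP pose, the force, the opening and the grip force at its end, in the units of the state.
- bot.observe(): the state, without advancing time (a new reading comes with each control period).
- cams.grab_frame(name): name is "side" or "top" or "wrist"; returns the picture (480x640x3 uint8, red, green, blue); there is no depth.
- cams.camera_model(name): a dict with "K" (3x3 intrinsics, pixels), "position" and "orientation" of the camera in the world. Camera axes: x right, y down, z forward; pixel columns grow to the right and rows downward; lengths in mm; the calibration is good to about 2 mm. The wrist camera is an equidistant fisheye: a pixel r from the principal point sees the ray r / f radians off the axis. A picture is of the moment at which its call begins: read the wrist's pose just before it. camera_model takes no time and is no camera call; for the wrist camera it gives the pose at the moment of the call.
- finish_job(): hands the job in; it is judged then, once.
The state is a dict: "t": time; "qpos": joint angles; "dq": joint speeds; "effort": joint torques, N m; "tool_pos": TCP position; "tool_rot": TCP orientation; "contact_force": force on the tool from outside, world axes, zero at the start; "ft_torque": the same for the moment, N m; "finger_gap": opening from 0.0 (shut) to 1.0 (fully open); "finger_force": force on a finger pad.
Only numpy, scipy, OpenCV 4.12 (cv2) and the standard library are available. Lean on these libraries where they do the work, as an engineer would, in place of code of your own. Each camera call takes 0.05 s, during which the arm holds its last target. There are 200 camera calls.

## Working session

There is one attempt and no reset: what is moved stays moved. The work goes in short steps, Python scripts to look and compute and a tool call to move; the robot and the scene stay as the last step left them, time stands still between calls to the robot, and variables do not carry over. Pictures are saved under pics/ and viewed, at most 10 in all, crops included, and the job is handed in when it is done.

Besides the shell and the picture viewer there is one more tool, called after "Request:" in YAML: its name, and indented under it one key for each argument. servo_tool: Moves the arm, as the interface text tells. Shift numbers are shares of 0.15 m and turn numbers shares of pi rad, none past 1 either way. Its arguments: {"type":"object","properties":{"rows":{"type":"array"},"grip_force":{"type":"number"}},"required":["rows"]}

```bash
mkdir -p pics; python3 - <<'E'
from workcell import bot,cams
import cv2,numpy as np
np.set_printoptions(precision=4,suppress=True)
for n in("top","side"):
    cv2.imwrite(f"pics/{n}0.png",cams.grab_frame(n)[:,:,::-1]); m=cams.camera_model(n); print(n,m)
s=bot.observe(); print(s)
E
```

```text
top {'K': array([[623.124 ,   0.    , 323.6526],
       [  0.    , 623.124 , 242.3801],
       [  0.    ,   0.    ,   1.    ]]), 'position': array([ 485.8249,  -15.7252, 1564.0897]), 'orientation': array([[ 0.0045, -0.9969,  0.0782],
       [-1.    , -0.004 ,  0.0063],
       [-0.006 , -0.0782, -0.9969]])}
side {'K': array([[546.3459,   0.    , 320.1251],
       [  0.    , 546.3459, 238.1272],
       [  0.    ,   0.    ,   1.    ]]), 'position': array([-191.3615,  952.7207,  824.3968]), 'orientation': array([[-0.7756, -0.3189,  0.5448],
       [-0.6311,  0.4098, -0.6586],
       [-0.0132, -0.8546, -0.5191]])}
{'t': 0.1, 'qpos': array([-1.3608,  0.2593,  1.5359, -0.    ,  1.348 , -0.2028]), 'dq': array([ 0.0003, -0.0018, -0.0025, -0.001 ,  0.0006,  0.0005]), 'effort': array([  0.0012, -44.6972, -29.1247,  -0.0004,   0.0063,   0.    ]), 'tool_pos': array([ 220.5778, -503.4543,  303.1738]), 'tool_rot': array([[ 0.916 ,  0.4011, -0.0003],
       [ 0.4011, -0.916 ,  0.0016],
       [ 0.0003, -0.0016, -1.    ]]), 'contact_force': array([ 0.5067,  0.3693, -0.0926]), 'ft_torque': array([-0.0585,  0.0055,  0.03  ]), 'finger_force': 0.0, 'finger_gap': 1.000355543215943}
```

View pics/top0.png

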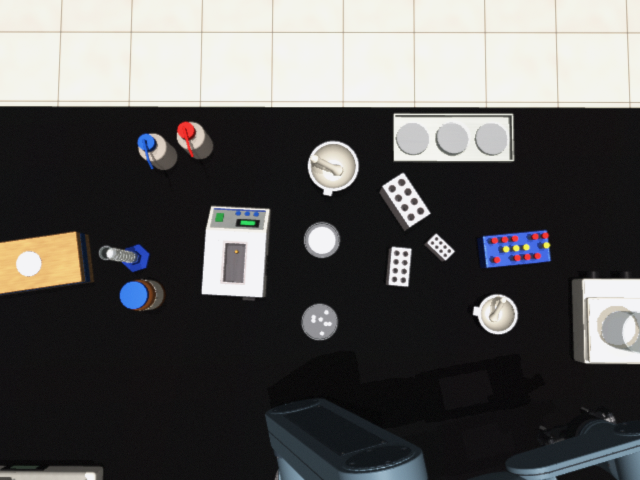

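View pics/side0.png

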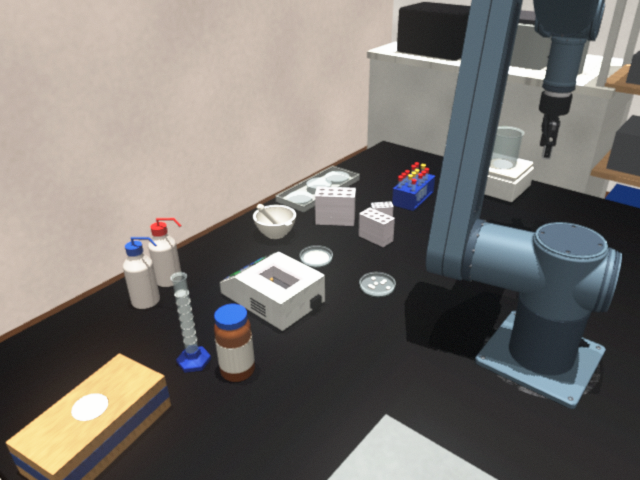

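Top view: three block-like things: large (405,201), middle (399,266) and small (440,247). The middle one, about 22x38 px (≈50x90 mm), fits. The heater well is at (234,263), with its panel towards the top of the image (+x world).

```bash
cat > h.py <<'E'
from workcell import bot,cams
import cv2,numpy as np
np.set_printoptions(precision=3,suppress=True)
def ray(m,p,z):
    d=m["orientation"]@np.linalg.inv(m["K"])@[p[0],p[1],1]; o=m["position"]
    return o+d*(z-o[2])/d[2]
def proj(m,X):
    c=m["orientation"].T@(np.array(X,float)-m["position"]); u=m["K"]@c; return u[:2]/u[2]
E
python3 - <<'E'
from h import *
im=np.mean([cams.grab_frame("top").astype(float) for _ in range(4)],0).astype(np.uint8)[:,:,::-1].copy()
np.save("top.npy",im); m=cams.camera_model("top")
a=cv2.resize(im[225:305,190:280],None,fx=6,fy=6,interpolation=cv2.INTER_CUBIC)
b=cv2.resize(im[225:305,375:430],None,fx=4.5*4/3,fy=6,interpolation=cv2.INTER_CUBIC)[:,:250]
b=cv2.resize(im[235:295,375:415],None,fx=6,fy=6,interpolation=cv2.INTER_CUBIC); b=cv2.copyMakeBorder(b,0,480-b.shape[0],10,0,0)
cv2.imwrite("pics/crop.png",np.hstack([a,b]))
g=cv2.cvtColor(im,cv2.COLOR_BGR2GRAY)
hs=g.astype(int)
print(g[244:290:1,384:414])
E
```

```text
[[17 18 18 ... 18 17 17]
 [18 17 18 ... 16 18 18]
 [18 17 17 ... 17 17 17]
 ...
 [18 17 14 ... 16 17 17]
 [18 17 15 ... 17 17 17]
 [18 17 17 ... 17 17 18]]
```

View pics/crop.png

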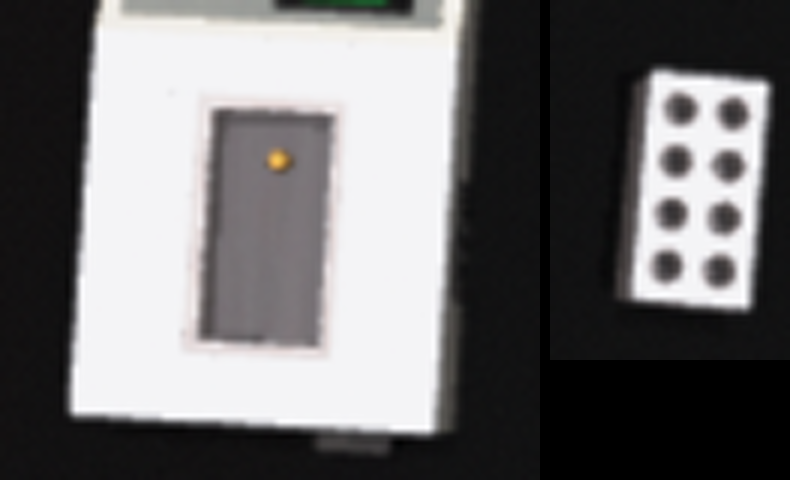

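The crop shows the middle block, its white top with 2x4 holes, corners at about (653,70), (770,80), (750,309), (632,297). The well mouth has corners at (203,97), (343,106), (326,355), (184,345), and the brass sensor shows at (278,160).

```bash
python3 - <<'E'
from h import *
im=np.load("top.npy"); m=cams.camera_model("top"); g=cv2.cvtColor(im,cv2.COLOR_BGR2GRAY)
def full(p,o): return [(np.array(q)+.5)/6-.5+o for q in p]
def rect(P):
    P=np.array(P)[:,:2]; (c,s,a)=cv2.minAreaRect(P.astype(np.float32)); return P.mean(0),s
def rep(n,C):
    C=np.array(C)[:,:2]; L=((C[0]-C[3])+(C[1]-C[2]))/2; W=((C[1]-C[0])+(C[2]-C[3]))/2
    print(n,"c",C.mean(0),"L",np.linalg.norm(L),"W",np.linalg.norm(W),"yaw",np.arctan2(L[1],L[0]),"yawW",np.arctan2(W[0],-W[1]))
rep("block",[ray(m,q,75) for q in full([(103,70),(220,80),(200,309),(82,297)],[375,235])])
rep("chamfer",[ray(m,q,85) for q in full([(203,97),(343,106),(326,355),(184,345)],[190,225])])
print("sensor",ray(m,full([(279,160)],[190,225])[0],65))
# segmentation
z=np.zeros_like(g);z[240:292,380:413]=g[240:292,380:413]
big=cv2.resize(z,None,fx=8,fy=8,interpolation=cv2.INTER_CUBIC)
c=max(cv2.findContours((big>135).astype(np.uint8),0,2)[0],key=cv2.contourArea)
box=(cv2.boxPoints(cv2.minAreaRect(c))+.5)/8-.5
print(np.array([ray(m,q,75)[:2] for q in box]), np.mean([ray(m,q,75)[:2] for q in box],0))
# housing rim edges: left & right per row, rear per column
for r in (235,250,265,280,290):
    row=g[r,195:280].astype(float); i=np.where(row>130)[0]; 
    print(r, ray(m,(195+i[0]-.5+0,r),85)[:2], ray(m,(195+i[-1]+.5,r),85)[:2])
for cc in(205,220,240,255,260):
    col=g[270:310,cc]; i=np.where(col>130)[0]; print(cc,ray(m,(cc,270+i[-1]+.5),85)[:2])
E
```

```text
block c [ 546.664 -188.397] L 91.20601789527295 W 46.8999069032517 yaw -0.09461431545350438 yawW -0.08924424978911376
chamfer c [553.824 207.534] L 98.69238179416311 W 56.08150780877698 yaw -0.05661127458828373 yawW -0.06300397097574575
sensor [581.09  204.934  65.   ]
[[ 502.381 -159.211]
 [ 594.404 -167.508]
 [ 590.397 -215.915]
 [ 498.431 -207.39 ]] [ 546.403 -187.506]
235 [618.357 278.012] [618.937 129.999]
250 [582.485 279.699] [583.085 131.964]
265 [546.747 281.38 ] [547.368 133.921]
280 [511.144 283.055] [511.784 135.87 ]
290 [487.489 282.586] [488.132 137.956]
205 [479.261 274.123]
220 [477.061 238.519]
240 [474.915 191.089]
255 [472.717 155.528]
260 [472.77  143.689]
```

Request:
servo_tool:
  rows:
    - {"jaw": -0.6, "xyz": [0.27, 0.26, 0], "yaw": -0.053}
    - {"jaw": -0.6, "xyz": [0.27, 0.26, 0], "yaw": -0.053}
    - {"jaw": -0.6, "xyz": [0.27, 0.26, 0], "yaw": -0.053}
    - {"jaw": -0.6, "xyz": [0.27, 0.26, 0], "yaw": 0}
    - {"jaw": -0.6, "xyz": [0.27, 0.26, 0], "yaw": 0}
    - {"jaw": -0.6, "xyz": [0.27, 0.26, 0], "yaw": 0}
    - {"jaw": -0.6, "xyz": [0.27, 0.26, 0], "yaw": 0}
    - {"jaw": -0.6, "xyz": [0.27, 0.26, 0], "yaw": 0}
  grip_force: 60

```text
t: 1.3
tool_pos: [545.8, -190.3, 304.0]
tool_rot: [[0.996, -0.087, 0.0], [-0.087, -0.996, -0.0], [0.0, 0.0, -1.0]]
contact_force: [0.5, -0.8, 0.7]
finger_gap: 0.801
finger_force: 0.0
```

```bash
python3 - <<'E'
from h import *
m=cams.camera_model("wrist"); print(m); im=cams.grab_frame("wrist")[:,:,::-1]
cv2.imwrite("pics/w1.png",im)
E
```

```text
{'K': array([[371.648,   0.   , 315.41 ],
       [  0.   , 371.648, 239.356],
       [  0.   ,   0.   ,   1.   ]]), 'position': array([ 628.468, -196.026,  373.667]), 'orientation': array([[-0.087, -0.943, -0.32 ],
       [-0.996,  0.082,  0.027],
       [ 0.001,  0.322, -0.947]])}
```

View pics/w1.png

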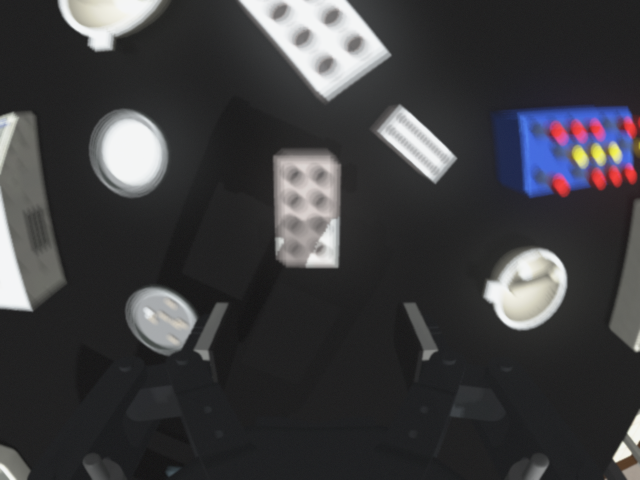

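The wrist view shows the block's top with corners at about (275,163), (341,163), (338,267), (277,266), half of it in the gripper's shadow. The strip above it, at y 150–162, is the end face.

```bash
cat >> h.py <<'E'
def fray(m,p,z):
    K=m["K"]; v=np.array([(p[0]-K[0,2])/K[0,0],(p[1]-K[1,2])/K[1,1]]); t=np.hypot(*v)
    d=m["orientation"]@np.r_[v/t*np.sin(t),np.cos(t)]; o=m["position"]; return o+d*(z-o[2])/d[2]
E
python3 - <<'E'
from h import *
m=cams.camera_model("wrist")
C=np.array([fray(m,p,75)[:2] for p in [(275,163),(341,163),(338,267),(277,266)]]); print(C,C.mean(0))
E
```

```text
[[ 599.65  -154.513]
 [ 595.102 -207.549]
 [ 505.195 -199.155]
 [ 510.432 -146.119]] [ 552.595 -176.834]
```

```bash
python3 - <<'E'
from h import *
m=cams.camera_model("wrist"); g=cv2.cvtColor(cv2.imread("pics/w1.png"),6)
for r in (150,158,170,200,225,258): print(r,g[r,268:282],g[r,328:350])
print(g[144:172,308]); print(g[258:275,290],g[258:275,330])
E
```

```text
150 [33 33 34 33 35 36 34 34 36 39 43 52 61 66] [67 59 49 44 40 41 41 41 42 41 41 40 41 44 46 45 45 46 45 44 45 46]
158 [ 33  34  33  36  55  92 115 123 127 137 145 147 148 149] [162 158 141 127 119 109  95  83  73  62  50  46  45  46  46  45  45  44
  46  45  46  45]
170 [ 33  37  36  38  50  83 107 121 130 145 156 154 152 162] [207 208 198 192 189 179 168 161 150 131 124 119  99  67  45  41  42  41
  41  42  42  41]
200 [ 36  37  38  38  37  56  91 113 123 138 151 158 161 164] [167 166 165 167 170 165 161 158 149 131 123 115  84  56  47  47  46  46
  47  46  45  45]
225 [ 41  39  40  39  40  43  67 106 116 118 125 130 128 132] [192 189 202 214 215 213 213 203 176 164 153 114  72  50  45  44  45  43
  43  44  43  44]
258 [ 27  28  29  29  29  29  33  54  80  90  97 110 121 126] [231 227 226 225 219 213 204 184 166 152 113  68  46  40  39  39  40  41
  40  40  40  39]
[ 40  39  42  48  59  70  78  87  94 100 108 126 144 151 161 172 178 190
 197 200 204 203 200 196 196 195 195 194]
[164 160 152 144 136 127 117 102  84  63  43  35  37  36  35  33  35] [226 231 233 232 225 214 194 173 153 120  69  40  38  37  36  39  38]
```

Request:
servo_tool:
  rows:
    - {"jaw": -0.6, "xyz": [0.005, 0.015, -0.3], "yaw": -0.002}
    - {"jaw": -0.6, "xyz": [0.005, 0.015, -0.3], "yaw": 0}
    - {"jaw": -0.6, "xyz": [0, 0, -0.1], "yaw": 0}
    - {"jaw": -0.6, "xyz": [0, 0, 0], "yaw": 0}
    - {"jaw": -0.6, "xyz": [0, 0, 0], "yaw": 0}
    - {"jaw": -0.6, "xyz": [0, 0, 0], "yaw": 0}
    - {"jaw": -0.6, "xyz": [0, 0, 0], "yaw": 0}
    - {"jaw": -0.6, "xyz": [0, 0, 0], "yaw": 0}

```text
t: 2.35
tool_pos: [546.3, -187.4, 199.4]
tool_rot: [[0.996, -0.093, 0.001], [-0.093, -0.996, -0.0], [0.001, 0.0, -1.0]]
contact_force: [-0.8, -0.2, -0.9]
finger_gap: 0.798
finger_force: 0.0
```

```bash
python3 - <<'E'
from h import *
m=cams.camera_model("wrist"); im=cams.grab_frame("wrist")[:,:,::-1]; print(m["position"],bot.observe()["tool_pos"])
cv2.imwrite("pics/w2.png",im)
cv2.imwrite("pics/w2c.png",im[100:480,120:520])
E
```

```text
[ 628.825 -193.606  269.156] [ 546.236 -187.332  199.226]
```

View pics/w2c.png

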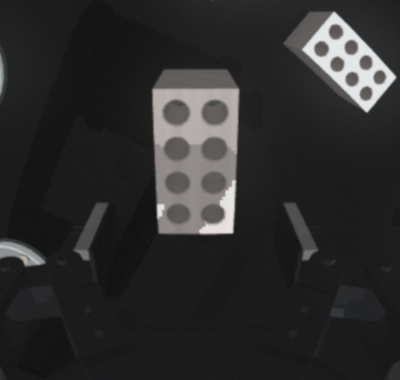

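Now it's sharp. The block's top corners are at (273,188), (359,188), (353,334), (279,334) in the full frame. It is centred at column 316, between the fingers.

```bash
python3 - <<'E'
from h import *
m=cams.camera_model("wrist")
C=np.array([fray(m,p,75)[:2] for p in [(273,188),(359,188),(353,334),(279,334)]]); print(C,C.mean(0),np.linalg.norm(C[0]-C[3]),np.linalg.norm(C[0]-C[1]),np.linalg.norm(C[2]-C[3]))
E
```

```text
[[ 594.055 -167.81 ]
 [ 589.808 -213.358]
 [ 499.331 -205.05 ]
 [ 503.629 -159.353]] [ 546.705 -186.393] 90.82031439662298 45.74625342333381 45.89826465965109
```

Request:
servo_tool:
  rows:
    - {"jaw": -0.6, "xyz": [0.003, 0.004, -0.25], "yaw": 0}
    - {"jaw": -0.6, "xyz": [0, 0, -0.2], "yaw": 0}
    - {"jaw": -0.6, "xyz": [0, 0, -0.1], "yaw": 0}
    - {"jaw": -0.6, "xyz": [0, 0, 0], "yaw": 0}
    - {"jaw": 0.5, "xyz": [0, 0, 0], "yaw": 0}
    - {"jaw": 0.5, "xyz": [0, 0, 0], "yaw": 0}
    - {"jaw": 0.5, "xyz": [0, 0, 0], "yaw": 0}
    - {"jaw": 0.5, "xyz": [0, 0, 0], "yaw": 0}
  grip_force: 80

```text
t: 3.4
tool_pos: [547.5, -187.4, 118.0]
tool_rot: [[0.996, -0.093, 0.003], [-0.093, -0.996, -0.002], [0.003, 0.002, -1.0]]
contact_force: [0.6, -1.3, 6.6]
finger_gap: 0.527
finger_force: 84.1
```

Request:
servo_tool:
  rows:
    - {"jaw": 0.5, "xyz": [0, 0, 0.2], "yaw": 0}
    - {"jaw": 0.5, "xyz": [0, 0, 0.35], "yaw": 0}
    - {"jaw": 0.5, "xyz": [0, 0, 0.35], "yaw": 0}
    - {"jaw": 0.5, "xyz": [0, 0.2, 0], "yaw": 0.006}
    - {"jaw": 0.5, "xyz": [0.01, 0.35, 0], "yaw": 0.006}
    - {"jaw": 0.5, "xyz": [0.01, 0.35, 0], "yaw": 0}
    - {"jaw": 0.5, "xyz": [0.01, 0.35, 0], "yaw": 0}
    - {"jaw": 0.5, "xyz": [0.01, 0.35, 0], "yaw": 0}

```text
t: 4.4
tool_pos: [551.3, 55.1, 250.0]
tool_rot: [[0.998, -0.055, -0.003], [-0.055, -0.998, 0.001], [-0.003, -0.0, -1.0]]
contact_force: [0.9, -1.1, -8.3]
finger_gap: 0.52
finger_force: 84.9
```

Request:
servo_tool:
  rows:
    - {"jaw": 0.5, "xyz": [0, 0.35, 0], "yaw": 0}
    - {"jaw": 0.5, "xyz": [0, 0.3, 0], "yaw": 0}
    - {"jaw": 0.5, "xyz": [0, 0.2, 0], "yaw": 0}
    - {"jaw": 0.5, "xyz": [0, 0.1, 0], "yaw": 0}
    - {"jaw": 0.5, "xyz": [0, 0.05, 0], "yaw": 0}
    - {"jaw": 0.5, "xyz": [0, 0, 0], "yaw": 0}
    - {"jaw": 0.5, "xyz": [0, 0, 0], "yaw": 0}
    - {"jaw": 0.5, "xyz": [0, 0, 0], "yaw": 0}

```text
t: 5.4
tool_pos: [552.8, 202.3, 251.5]
tool_rot: [[0.998, -0.057, 0.0], [-0.057, -0.998, -0.0], [0.0, 0.0, -1.0]]
contact_force: [-0.8, -0.5, -7.1]
finger_gap: 0.519
finger_force: 84.9
```

```bash
python3 - <<'E'
from h import *
m=cams.camera_model("wrist"); im=cams.grab_frame("wrist")[:,:,::-1]; s=bot.observe();print(m["position"],s["tool_pos"],s["tool_rot"],s["contact_force"],s["qpos"])
cv2.imwrite("pics/w3.png",im)
E
```

```text
[635.616 199.16  321.121] [552.781 202.487 251.484] [[ 0.998 -0.056  0.   ]
 [-0.056 -0.998 -0.   ]
 [ 0.     0.    -1.   ]] [-0.403 -0.067 -7.363] [ 0.162  0.366  1.516 -0.     1.26   1.789]
```

View pics/w3.png

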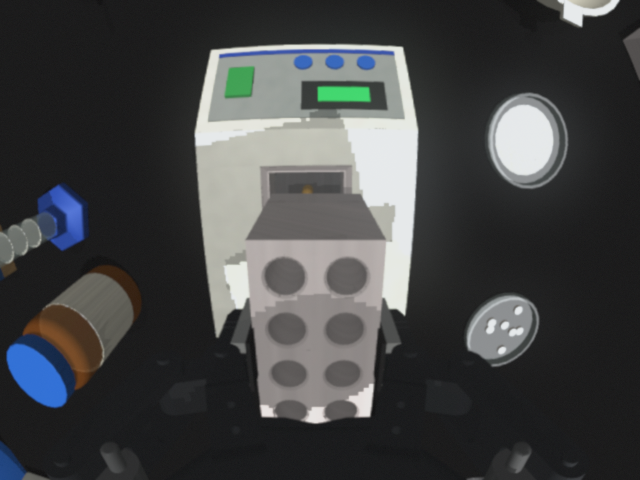

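The wrist view shows the block held square in the gripper. Its top front edge runs (247,240)–(386,240) and its bottom front edge (265,196)–(363,196). Behind it the well mouth's far edge runs (261,167)–(352,167), with the sensor at (308,189).

```bash
python3 - <<'E'
from h import *
m=cams.camera_model("wrist")
f=lambda p,z:fray(m,p,z)[:2]
for n,p,z in [("chamL",(261,167),85),("chamR",(352,167),85),("rimL",(196,132),85),("rimR",(418,129),85),("innerL",(269,172),81),("innerR",(345,172),81),("sens",(308,189),65),("topL",(247,240),208.5),("topR",(386,240),208.5),("botL",(267,196),133.5),("botR",(363,196),133.5)]: print(n,f(p,z))
g=cv2.cvtColor(cv2.imread("pics/w3.png"),6)
print(g[182,255:275],g[182,340:358]); print(g[160:178,300]);print(g[215,250:270],g[215,360:380]);print(g[190:202,320])
E
```

```text
chamL [606.369 235.749]
chamR [602.894 177.574]
rimL [633.219 276.803]
rimR [626.441 133.694]
innerL [602.182 231.375]
innerR [599.245 181.905]
sens [586.14  207.122]
topL [598.404 223.527]
topR [595.853 178.546]
botL [597.019 226.474]
botR [594.204 176.827]
[187 187 188 187 184 169 152 142 141 141 141 145 155 158 122  90  85  85
  85  82] [ 86  89  99 125 151 157 150 147 147 148 148 156 176 186 188 187 187 188]
[190 190 190 189 184 164 141 133 132 134 150 158 121  90  83  83  83  83]
[182 182 182 183 182 183 181 178 163 135 110 102 100 100 100 100  99 100
  99 100] [103 104 102 103 104 104 105 104 105 105 106 114 140 169 179 180 180 181
 180 180]
[ 71  71  74  88  97 100 100 100 100 100 101 100]
```

Request:
servo_tool:
  rows:
    - {"jaw": 0.5, "xyz": [0.011, 0.036, -0.1], "yaw": 0.001}
    - {"jaw": 0.5, "xyz": [0, 0, -0.12], "yaw": 0}
    - {"jaw": 0.5, "xyz": [0, 0, -0.06], "yaw": 0}
    - {"jaw": 0.5, "xyz": [0, 0, -0.02], "yaw": 0}
    - {"jaw": 0.5, "xyz": [0, 0, -0.02], "yaw": 0}
    - {"jaw": 0.5, "xyz": [0, 0, -0.02], "yaw": 0}
    - {"jaw": 0.5, "xyz": [0, 0, -0.02], "yaw": 0}
    - {"jaw": 0.5, "xyz": [0, 0, 0], "yaw": 0}

```text
t: 6.45
tool_pos: [554.2, 208.7, 197.3]
tool_rot: [[0.999, -0.052, -0.0], [-0.052, -0.999, -0.0], [-0.0, 0.0, -1.0]]
contact_force: [0.8, -1.0, -7.7]
finger_gap: 0.525
finger_force: 84.9
```

Request:
servo_tool:
  rows:
    - {"jaw": 0.5, "xyz": [0, 0, -0.01], "yaw": 0}
    - {"jaw": 0.5, "xyz": [0, 0, -0.01], "yaw": 0}
    - {"jaw": 0.5, "xyz": [0, 0, -0.01], "yaw": 0}
    - {"jaw": 0.5, "xyz": [0, 0, -0.01], "yaw": 0}
    - {"jaw": 0.5, "xyz": [0, 0, -0.01], "yaw": 0}
    - {"jaw": 0.5, "xyz": [0, 0, -0.01], "yaw": 0}
    - {"jaw": 0.5, "xyz": [0, 0, 0], "yaw": 0}
    - {"jaw": 0.5, "xyz": [0, 0, 0], "yaw": 0}

```text
t: 7.45
tool_pos: [554.3, 208.7, 188.4]
tool_rot: [[0.999, -0.052, 0.0], [-0.052, -0.999, 0.0], [0.0, -0.0, -1.0]]
contact_force: [0.9, -0.2, -9.1]
finger_gap: 0.524
finger_force: 84.9
```

Request:
servo_tool:
  rows:
    - {"jaw": 0.5, "xyz": [0, 0, -0.01], "yaw": 0}
    - {"jaw": 0.5, "xyz": [0, 0, -0.01], "yaw": 0}
    - {"jaw": 0.5, "xyz": [0, 0, -0.01], "yaw": 0}
    - {"jaw": 0.5, "xyz": [0, 0, -0.005], "yaw": 0}
    - {"jaw": 0.5, "xyz": [0, 0, -0.005], "yaw": 0}
    - {"jaw": 0.5, "xyz": [0, 0, 0], "yaw": 0}
    - {"jaw": 0.5, "xyz": [0, 0, 0], "yaw": 0}
    - {"jaw": 0.5, "xyz": [0, 0, 0], "yaw": 0}

```text
t: 8.45
tool_pos: [554.3, 208.7, 182.5]
tool_rot: [[0.999, -0.052, 0.0], [-0.052, -0.999, -0.0], [0.0, 0.0, -1.0]]
contact_force: [0.3, 0.2, -6.2]
finger_gap: 0.523
finger_force: 84.9
```

Request:
servo_tool:
  rows:
    - {"jaw": 0.5, "xyz": [0, 0, -0.005], "yaw": 0}
    - {"jaw": 0.5, "xyz": [0, 0, -0.005], "yaw": 0}
    - {"jaw": 0.5, "xyz": [0, 0, -0.005], "yaw": 0}
    - {"jaw": 0.5, "xyz": [0, 0, 0], "yaw": 0}
    - {"jaw": 0.5, "xyz": [0, 0, 0], "yaw": 0}
    - {"jaw": 0.5, "xyz": [0, 0, 0], "yaw": 0}
    - {"jaw": 0.5, "xyz": [0, 0, 0], "yaw": 0}
    - {"jaw": 0.5, "xyz": [0, 0, 0], "yaw": 0}

```text
t: 9.45
tool_pos: [554.3, 208.7, 180.2]
tool_rot: [[0.999, -0.052, 0.0], [-0.052, -0.999, 0.0], [0.0, -0.0, -1.0]]
contact_force: [0.6, -0.8, -4.4]
finger_gap: 0.521
finger_force: 85.0
```

Request:
servo_tool:
  rows:
    - {"jaw": 0.5, "xyz": [0, 0, -0.005], "yaw": 0}
    - {"jaw": 0.5, "xyz": [0, 0, -0.005], "yaw": 0}
    - {"jaw": 0.5, "xyz": [0, 0, 0], "yaw": 0}
    - {"jaw": 0.5, "xyz": [0, 0, 0], "yaw": 0}
    - {"jaw": 0.5, "xyz": [0, 0, 0], "yaw": 0}
    - {"jaw": 0.5, "xyz": [0, 0, 0], "yaw": 0}
    - {"jaw": 0.5, "xyz": [0, 0, 0], "yaw": 0}
    - {"jaw": 0.5, "xyz": [0, 0, 0], "yaw": 0}

```text
t: 10.45
tool_pos: [554.3, 208.7, 178.7]
tool_rot: [[0.999, -0.052, 0.0], [-0.052, -0.999, 0.0], [0.0, -0.0, -1.0]]
contact_force: [0.1, -1.8, -1.8]
finger_gap: 0.523
finger_force: 85.3
```

```bash
python3 - <<'E'
from h import *
F=[]
for i in range(8):
    cams.grab_frame("side"); s=bot.observe(); F.append(np.r_[s["contact_force"],s["ft_torque"],s["tool_pos"][2]])
F=np.array(F);print(F.mean(0),F.std(0))
E
```

```text
[ -0.585  -0.174  -1.393  -0.036  -0.085  -0.009 178.683] [0.477 0.298 0.475 0.041 0.021 0.037 0.013]
```

The upward force grows about 2 N/mm from the expected sensor height (about 3.5 mm pressed), so the sensor is meeting solid metal. Lifting out and turning end for end.

Request:
servo_tool:
  rows:
    - {"jaw": 0.5, "xyz": [0, 0, 0.06], "yaw": 0}
    - {"jaw": 0.5, "xyz": [0, 0, 0.15], "yaw": 0}
    - {"jaw": 0.5, "xyz": [0, 0, 0.2], "yaw": 0}
    - {"jaw": 0.5, "xyz": [0, 0, 0.03], "yaw": 0}
    - {"jaw": 0.5, "xyz": [0, 0, 0], "yaw": 0.05}
    - {"jaw": 0.5, "xyz": [0, 0, 0], "yaw": 0.05}
    - {"jaw": 0.5, "xyz": [0, 0, 0], "yaw": 0.05}
    - {"jaw": 0.5, "xyz": [0, 0, 0], "yaw": 0.05}

```text
t: 11.85
tool_pos: [553.3, 208.6, 242.8]
tool_rot: [[0.836, 0.549, -0.003], [0.549, -0.836, -0.0], [-0.003, -0.001, -1.0]]
contact_force: [-0.8, -0.3, -7.5]
finger_gap: 0.523
finger_force: 85.1
```

Request:
servo_tool:
  rows:
    - {"jaw": 0.5, "xyz": [0, 0, 0], "yaw": 0.05}
    - {"jaw": 0.5, "xyz": [0, 0, 0], "yaw": 0.05}
    - {"jaw": 0.5, "xyz": [0, 0, 0], "yaw": 0.05}
    - {"jaw": 0.5, "xyz": [0, 0, 0], "yaw": 0.05}
    - {"jaw": 0.5, "xyz": [0, 0, 0], "yaw": 0.05}
    - {"jaw": 0.5, "xyz": [0, 0, 0], "yaw": 0.05}
    - {"jaw": 0.5, "xyz": [0, 0, 0], "yaw": 0.05}
    - {"jaw": 0.5, "xyz": [0, 0, 0], "yaw": 0.05}

```text
t: 12.85
tool_pos: [553.3, 208.6, 242.8]
tool_rot: [[-0.264, 0.965, -0.003], [0.965, 0.264, -0.001], [0.0, -0.003, -1.0]]
contact_force: [0.6, 0.5, -7.0]
finger_gap: 0.522
finger_force: 85.0
```

Request:
servo_tool:
  rows:
    - {"jaw": 0.5, "xyz": [0, 0, 0], "yaw": 0.05}
    - {"jaw": 0.5, "xyz": [0, 0, 0], "yaw": 0.05}
    - {"jaw": 0.5, "xyz": [0, 0, 0], "yaw": 0.05}
    - {"jaw": 0.5, "xyz": [0, 0, 0], "yaw": 0.05}
    - {"jaw": 0.5, "xyz": [0, 0, 0], "yaw": 0.05}
    - {"jaw": 0.5, "xyz": [0, 0, 0], "yaw": 0.05}
    - {"jaw": 0.5, "xyz": [0, 0, 0], "yaw": 0.05}
    - {"jaw": 0.5, "xyz": [0, 0, 0], "yaw": 0.05}

```text
t: 13.85
tool_pos: [553.3, 208.6, 242.8]
tool_rot: [[-0.999, 0.047, -0.003], [0.047, 0.999, -0.001], [0.003, -0.001, -1.0]]
contact_force: [0.1, -0.6, -7.9]
finger_gap: 0.524
finger_force: 84.8
```

Request:
servo_tool:
  rows:
    - {"jaw": 0.5, "xyz": [0, 0, 0], "yaw": 0}
    - {"jaw": 0.5, "xyz": [0, 0, 0], "yaw": 0}
    - {"jaw": 0.5, "xyz": [0, 0, 0], "yaw": 0}
    - {"jaw": 0.5, "xyz": [0, 0, 0], "yaw": 0}
    - {"jaw": 0.5, "xyz": [0, 0, 0], "yaw": 0}
    - {"jaw": 0.5, "xyz": [0, 0, 0], "yaw": 0}
    - {"jaw": 0.5, "xyz": [0, 0, 0], "yaw": 0}
    - {"jaw": 0.5, "xyz": [0, 0, 0], "yaw": 0}

```text
t: 14.85
tool_pos: [554.3, 208.7, 244.7]
tool_rot: [[-0.999, 0.052, 0.0], [0.052, 0.999, -0.0], [-0.0, -0.0, -1.0]]
contact_force: [-0.6, 0.3, -8.2]
finger_gap: 0.521
finger_force: 84.9
```

```bash
python3 - <<'E'
from h import *
m=cams.camera_model("wrist"); im=cams.grab_frame("wrist")[:,:,::-1]; s=bot.observe();print(m["position"],s["tool_pos"],s["tool_rot"],s["contact_force"],s["qpos"])
cv2.imwrite("pics/w4.png",im)
E
```

```text
[471.121 214.534 314.334] [554.278 208.701 244.691] [[-0.999  0.052  0.   ]
 [ 0.052  0.999  0.   ]
 [-0.     0.    -1.   ]] [-0.127  1.921 -7.141] [ 0.172  0.377  1.516 -0.     1.248 -1.347]
```

View pics/w4.png

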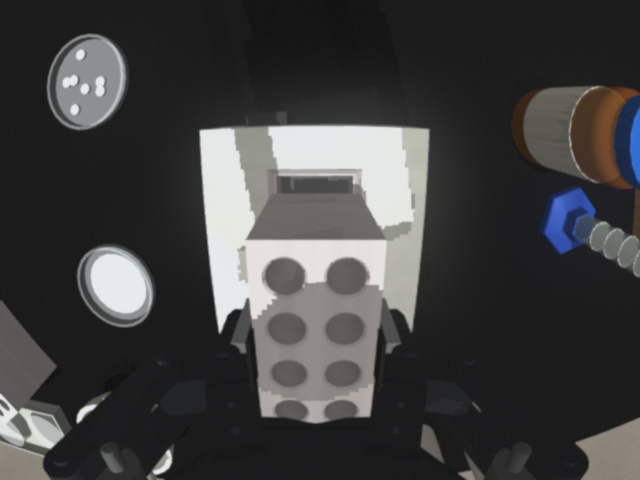

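Same held pose seen from the -x side. The block's top front edge runs (247,240)–(386,240). The well mouth's rear edge runs (268,170)–(361,170) and the rim corners are at (200,129) and (429,129).

```bash
python3 - <<'E'
from h import *
m=cams.camera_model("wrist")
f=lambda p,z:fray(m,p,z)[:2]
for n,a,b,z in [("cham",(268,170),(361,170),85),("rim",(200,129),(429,129),85),("blktop",(247,240),(386,240),201.7),("blkbot",(267,196),(363,196),126.7)]:
    A,B=f(a,z),f(b,z); print(n,A,B,(A+B)/2,np.arctan2(-(A-B)[0]*1.,(A-B)[1])) 
g=cv2.cvtColor(cv2.imread("pics/w4.png"),6)
print(g[180,262:284],g[180,350:368]); print(g[163:182,315]); print(g[120:136,280:282].T,g[120:136,350:352].T)
print(g[150,195:212],g[150,418:436])
E
```

```text
cham [502.199 183.208] [505.233 241.056] [503.716 212.132] 3.0891970801190833
rim [472.48  141.806] [480.039 285.237] [476.26  213.521] 3.088937043171068
blktop [508.601 190.311] [510.943 235.317] [509.772 212.814] 3.08961133242886
blkbot [510.101 187.277] [512.693 236.946] [511.397 212.112] 3.0894573515302457
[149 150 150 149 146 139 130 127 125 125 123 126 132 128 112  96  91  90
  87  78  74  73] [ 96  99 138 202 214 203 193 189 183 168 164 202 227 231 231 232 232 231]
[231 231 231 231 228 215 182 169 170 172 184 199 178 133 105  88  76  73
  75]
[[ 74  72  72  72  76 112 168 216 229 231 231 231 231 231 231 230]
 [ 74  74  74  75  81 118 176 218 229 231 231 231 231 231 230 231]] [[ 54  55  56  68  96 141 208 228 231 231 231 231 231 231 231 231]
 [ 54  55  56  68  96 141 206 227 231 231 231 231 231 231 231 231]]
[ 43  42  43  46  67 137 210 229 231 231 231 231 231 231 231 231 231] [184 185 184 184 185 184 185 184 181 165 125  75  53  50  50  50  48  48]
```

The alignment agrees within about 1 mm, so I'll lower again in the same place.

Request:
servo_tool:
  rows:
    - {"jaw": 0.5, "xyz": [-0.002, 0, -0.12], "yaw": 0}
    - {"jaw": 0.5, "xyz": [0, 0, -0.1], "yaw": 0}
    - {"jaw": 0.5, "xyz": [0, 0, -0.04], "yaw": 0}
    - {"jaw": 0.5, "xyz": [0, 0, -0.03], "yaw": 0}
    - {"jaw": 0.5, "xyz": [0, 0, -0.03], "yaw": 0}
    - {"jaw": 0.5, "xyz": [0, 0, -0.02], "yaw": 0}
    - {"jaw": 0.5, "xyz": [0, 0, -0.02], "yaw": 0}
    - {"jaw": 0.5, "xyz": [0, 0, 0], "yaw": 0}

```text
t: 15.9
tool_pos: [553.9, 208.7, 190.5]
tool_rot: [[-0.999, 0.052, -0.0], [0.052, 0.999, -0.0], [0.0, -0.0, -1.0]]
contact_force: [0.9, -0.4, -7.2]
finger_gap: 0.526
finger_force: 84.9
```

Request:
servo_tool:
  rows:
    - {"jaw": 0.5, "xyz": [0, 0, -0.01], "yaw": 0}
    - {"jaw": 0.5, "xyz": [0, 0, -0.01], "yaw": 0}
    - {"jaw": 0.5, "xyz": [0, 0, -0.01], "yaw": 0}
    - {"jaw": 0.5, "xyz": [0, 0, -0.01], "yaw": 0}
    - {"jaw": 0.5, "xyz": [0, 0, -0.01], "yaw": 0}
    - {"jaw": 0.5, "xyz": [0, 0, 0], "yaw": 0}
    - {"jaw": 0.5, "xyz": [0, 0, 0], "yaw": 0}
    - {"jaw": 0.5, "xyz": [0, 0, 0], "yaw": 0}

```text
t: 16.9
tool_pos: [554.0, 208.7, 183.2]
tool_rot: [[-0.999, 0.052, 0.0], [0.052, 0.999, 0.0], [-0.0, 0.0, -1.0]]
contact_force: [0.1, 0.2, -7.0]
finger_gap: 0.527
finger_force: 84.9
```

Now through the sensor height in small steps.

Request:
servo_tool:
  rows:
    - {"jaw": 0.5, "xyz": [0, 0, -0.01], "yaw": 0}
    - {"jaw": 0.5, "xyz": [0, 0, -0.01], "yaw": 0}
    - {"jaw": 0.5, "xyz": [0, 0, -0.01], "yaw": 0}
    - {"jaw": 0.5, "xyz": [0, 0, 0], "yaw": 0}
    - {"jaw": 0.5, "xyz": [0, 0, 0], "yaw": 0}
    - {"jaw": 0.5, "xyz": [0, 0, 0], "yaw": 0}
    - {"jaw": 0.5, "xyz": [0, 0, 0], "yaw": 0}
    - {"jaw": 0.5, "xyz": [0, 0, 0], "yaw": 0}

```text
t: 17.9
tool_pos: [554.0, 208.7, 178.7]
tool_rot: [[-0.999, 0.052, 0.0], [0.052, 0.999, 0.0], [-0.0, 0.0, -1.0]]
contact_force: [-0.5, -1.0, -7.4]
finger_gap: 0.529
finger_force: 84.9
```

```bash
python3 - <<'E'
from h import *
F=[]
for i in range(6):
    cams.grab_frame("side"); s=bot.observe(); F.append(np.r_[s["contact_force"],s["ft_torque"],s["tool_pos"][2]])
F=np.array(F);print(F.mean(0),F.std(0))
E
```

```text
[ -0.362   0.157  -7.641  -0.034  -0.018   0.024 178.68 ] [0.211 0.429 0.548 0.019 0.012 0.023 0.019]
```

At the same height the force is only the block's weight (-7.6 N, against -1.4 N before), so the sensor is in the pocket. Lowering on.

Request:
servo_tool:
  rows:
    - {"jaw": 0.5, "xyz": [0, 0, -0.01], "yaw": 0}
    - {"jaw": 0.5, "xyz": [0, 0, -0.01], "yaw": 0}
    - {"jaw": 0.5, "xyz": [0, 0, -0.01], "yaw": 0}
    - {"jaw": 0.5, "xyz": [0, 0, -0.01], "yaw": 0}
    - {"jaw": 0.5, "xyz": [0, 0, -0.01], "yaw": 0}
    - {"jaw": 0.5, "xyz": [0, 0, -0.01], "yaw": 0}
    - {"jaw": 0.5, "xyz": [0, 0, -0.01], "yaw": 0}
    - {"jaw": 0.5, "xyz": [0, 0, 0], "yaw": 0}

```text
t: 19.2
tool_pos: [553.9, 208.7, 168.0]
tool_rot: [[-0.999, 0.052, -0.0], [0.052, 0.999, -0.0], [0.0, -0.0, -1.0]]
contact_force: [-0.7, 0.1, -7.9]
finger_gap: 0.521
finger_force: 84.9
```

Request:
servo_tool:
  rows:
    - {"jaw": 0.5, "xyz": [0, 0, -0.005], "yaw": 0}
    - {"jaw": 0.5, "xyz": [0, 0, -0.005], "yaw": 0}
    - {"jaw": 0.5, "xyz": [0, 0, -0.005], "yaw": 0}
    - {"jaw": 0.5, "xyz": [0, 0, 0], "yaw": 0}
    - {"jaw": 0.5, "xyz": [0, 0, 0], "yaw": 0}
    - {"jaw": 0.5, "xyz": [0, 0, 0], "yaw": 0}
    - {"jaw": 0.5, "xyz": [0, 0, 0], "yaw": 0}
    - {"jaw": 0.5, "xyz": [0, 0, 0], "yaw": 0}

```text
t: 20.2
tool_pos: [554.0, 208.7, 165.9]
tool_rot: [[-0.999, 0.052, 0.0], [0.052, 0.999, -0.0], [-0.0, -0.0, -1.0]]
contact_force: [0.7, -0.4, -7.8]
finger_gap: 0.523
finger_force: 84.9
```

Request:
servo_tool:
  rows:
    - {"jaw": 0.5, "xyz": [0, 0, -0.004], "yaw": 0}
    - {"jaw": 0.5, "xyz": [0, 0, 0], "yaw": 0}
    - {"jaw": 0.5, "xyz": [0, 0, -0.004], "yaw": 0}
    - {"jaw": 0.5, "xyz": [0, 0, 0], "yaw": 0}
    - {"jaw": 0.5, "xyz": [0, 0, 0], "yaw": 0}
    - {"jaw": 0.5, "xyz": [0, 0, 0], "yaw": 0}
    - {"jaw": 0.5, "xyz": [0, 0, 0], "yaw": 0}
    - {"jaw": 0.5, "xyz": [0, 0, 0], "yaw": 0}

```text
t: 21.2
tool_pos: [554.1, 208.7, 165.0]
tool_rot: [[-0.999, 0.052, 0.0], [0.052, 0.999, 0.0], [-0.0, 0.0, -1.0]]
contact_force: [-1.9, -0.6, -0.6]
finger_gap: 0.526
finger_force: 85.8
```

Request:
servo_tool:
  rows:
    - {"jaw": 0.5, "xyz": [0, 0, -0.003], "yaw": 0}
    - {"jaw": 0.5, "xyz": [0, 0, 0], "yaw": 0}
    - {"jaw": 0.5, "xyz": [0, 0, 0], "yaw": 0}
    - {"jaw": 0.5, "xyz": [0, 0, 0], "yaw": 0}
    - {"jaw": 0.5, "xyz": [0, 0, 0], "yaw": 0}
    - {"jaw": 0.5, "xyz": [0, 0, 0], "yaw": 0}
    - {"jaw": 0.5, "xyz": [0, 0, 0], "yaw": 0}
    - {"jaw": 0.5, "xyz": [0, 0, 0], "yaw": 0}

```text
t: 22.2
tool_pos: [554.0, 208.7, 165.0]
tool_rot: [[-0.999, 0.052, 0.001], [0.052, 0.999, 0.0], [-0.001, 0.0, -1.0]]
contact_force: [-3.0, -1.5, 5.1]
finger_gap: 0.525
finger_force: 86.5
```

Firm stop exactly at the home height (165.0 mm). Letting go and backing off.

Request:
servo_tool:
  rows:
    - {"jaw": -0.5, "xyz": [0, 0, 0], "yaw": 0}
    - {"jaw": -0.5, "xyz": [0, 0, 0], "yaw": 0}
    - {"jaw": -0.5, "xyz": [0, 0, 0], "yaw": 0}
    - {"jaw": -0.5, "xyz": [0, 0, 0], "yaw": 0}
    - {"jaw": -0.5, "xyz": [0, 0, 0.05], "yaw": 0}
    - {"jaw": -0.5, "xyz": [0, 0, 0.2], "yaw": 0}
    - {"jaw": -0.5, "xyz": [0, 0, 0.35], "yaw": 0}
    - {"jaw": -0.5, "xyz": [0, 0, 0.35], "yaw": 0}

```text
t: 23.2
tool_pos: [553.8, 208.7, 308.6]
tool_rot: [[-0.999, 0.052, -0.0], [0.052, 0.999, 0.0], [0.0, 0.0, -1.0]]
contact_force: [0.6, -0.2, 0.5]
finger_gap: 0.751
finger_force: 0.0
```

Request:
servo_tool:
  rows:
    - {"jaw": -0.5, "xyz": [0, 0, 0], "yaw": 0}
    - {"jaw": -0.5, "xyz": [0, 0, 0], "yaw": 0}
    - {"jaw": -0.5, "xyz": [0, 0, 0], "yaw": 0}
    - {"jaw": -0.5, "xyz": [0, 0, 0], "yaw": 0}
    - {"jaw": -0.5, "xyz": [0, 0, 0], "yaw": 0}
    - {"jaw": -0.5, "xyz": [0, 0, 0], "yaw": 0}
    - {"jaw": -0.5, "xyz": [0, 0, 0], "yaw": 0}
    - {"jaw": -0.5, "xyz": [0, 0, 0], "yaw": 0}

```text
t: 24.2
tool_pos: [554.0, 208.7, 306.8]
tool_rot: [[-0.999, 0.052, 0.0], [0.052, 0.999, 0.0], [-0.0, 0.0, -1.0]]
contact_force: [0.4, 0.1, 0.3]
finger_gap: 0.749
finger_force: 0.0
```

```bash
python3 - <<'E'
from h import *
w=cams.grab_frame("wrist")[:,:,::-1]; s=cams.grab_frame("side")[:,:,::-1]
cv2.imwrite("pics/end.png",np.hstack([cv2.resize(w[60:460,140:500],(396,440)),cv2.resize(s[200:380,180:340],(391,440))]))
E
```

View pics/end.png

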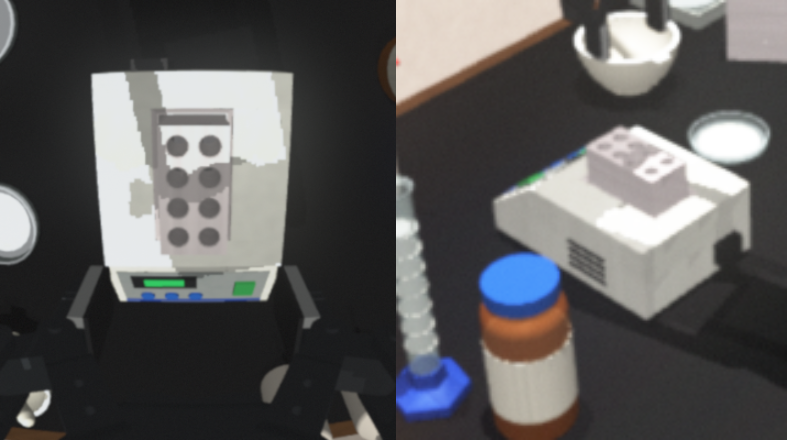

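The block (wrist crop around (193,185)) sits level in the well, about half of it proud of the rim in the side view. The gripper is clear and the bystanders in view are undisturbed.

```bash
python3 -c "
from workcell import finish_job
print(finish_job())"
```

```text
the job is handed in; nothing more can be done
None
```

The block is home in the heater well: the first try met the sensor (pressed about 3.5 mm, under the 8 mm limit), so I turned it end for end, lowered it until it stopped firmly at floor height, let go and handed the job in at about 24 s.

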